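# Bring the slip-on magnifier over the gel comb

## Task

Fit the magnifier to the boom stand: push its sleeve fully home onto the upright spigot at the boom's end, with the lens pointing straight out along the boom, while the boom is still pushed in. Then squeeze the lock button into its grip, draw the boom out until its index line is on the 100 mm mark (the second long mark after zero), so that the lens is over the comb of the open gel tank, and finish holding it there with the grip in your fingers and the button squeezed right in. Do not drag the boom against its lock, and leave everything else on the bench where it is.

Things in the scene. Friction and masses are not known exactly. Their poses are not given: they have to be found in the camera images.
- magnifier: Loose slip-on magnifier, 110 g: upright steel sleeve (24 mm outside, 14 mm bore, 46 mm tall) and beside its foot, on a 14 mm neck, a flat lens in a black ring (80 mm across, 12 mm thick). Stands on the bench, sleeve upright. Origin: centre of the sleeve's foot; z up the sleeve, x to the lens, whose centre is 82 mm away. Mass centre 50 mm to the lens side: grip the sleeve along y, about 40 N.
- lens_centre (a point): Middle of the magnifier's lens glass, 6 mm above the underside of the head.
- stand: Fixed boom stand: base plate 150 x 110 x 14 mm, rod 160 mm tall and on it a level square tube (26 mm, from 40 mm behind the rod to 160 mm ahead, axis 115 mm above the bench). Origin on the bench under the rod; x axis: the way the boom extends, z up. On the tube's top a slot and scale marks every 10 mm; those at 0, 50 and 100 mm are longer, on both sides of the slot.
- boom (a joint): Extension of the boom (16 mm square steel bar) out of the tube, m: 0 fully in, 0.120 fully out; equals the scale reading at the index line (0.100 = the 100 mm mark). It starts up to 35 mm out. With the button out a brake locks it (slips at about 15 N); with the button in it slides with 2 to 4 N and stays where it is left.
- index (a point): Centre of the index line, a dark crossbar that rides on the boom in the tube's slot, 15 mm above the tube's axis.
- spigot (a point): Foot of the spigot, on the 30 mm square block at the boom's outer end, 125 mm above the bench, 68 mm further out along the stand's x than the grip's middle. Upright round pin, 12 mm diameter, 40 mm tall, its last 8 mm tapering to 5 mm. Home: the sleeve's foot on the block, the magnifier's origin at this point (1 mm clearance all round; the head may sag a few degrees). Axes as the stand's.
- grip (a point): Middle of the squeeze grip on the boom, between tube and spigot: black block 44 mm long (along the boom), 30 mm across, 44 mm high; the point is on the boom's axis, 115 mm above the bench, and moves with the boom. Axes as the stand's. The +y side has the lock button, the other side is plain and ribbed. Pinch from above across the boom (along y), centred about 3 mm towards the button.
- lock_button (a joint): Travel of the lock button into the grip, m: about 0 out (brake on), 0.006 right in (free from 0.002). Grey pad 26 mm long, 24 mm high, 8.5 mm proud of the grip's +y side (2.5 mm when in): the grip is 38.5 mm across with the button out, 32.5 mm with it in. Sprung: 15 N to start, 18 N right in; a pinch of about 30 N across the grip presses it. Springs out when let go.
- gel_tank: Fixed open gel tank, clear plastic, 150 x 100 mm and 65 mm high, lying lengthwise below the boom's outer end; origin under its centre.
- comb (a point): Middle of the comb's top edge in the gel tank, 63 mm above the bench; with the boom at 100 mm and the lens straight out the lens centre is above it within a few millimetres.
- microtube_rack: Bystander, loose, to be left alone: blue slab rack for microtubes, 100 x 140 x 28 mm, with three clear tubes in it; origin under its centre.
- pipette: Bystander, loose, to be left alone: black and grey micropipette lying on its side, 280 mm long, 26 mm thick; origin on the bench under its middle, x axis towards the tip.
- reagent_bottle: Bystander, loose, to be left alone: glass reagent bottle with screw cap, 66 mm diameter, 150 mm tall; origin under its centre.
- beaker: Bystander, loose, to be left alone: open glass beaker, 68 mm diameter, 85 mm tall; origin under its centre.
- tube_rack: Bystander, loose, to be left alone: open rack 75 x 150 x 55 mm with seven capped 50 ml tubes standing to 100 mm; origin under its centre.
- marker_pen: Bystander, loose, to be left alone: marker pen lying down, 140 mm long, 13 mm thick; origin on the bench under its middle.
- spare_comb: Bystander, loose, to be left alone: spare gel comb lying flat, white plastic, 95 mm wide, 5 mm thick; origin under the middle of its back.
Not all that is in view belongs to the job. Leave any turquoise or yellow look-alike of the magnifier alone.

How it is judged (in metres and radians):
On the way, in this order (a step that is already met when the one before it is completed fails the run):
1. the magnifier's sleeve is fully home on the spigot while the boom is still pushed in (z of magnifier in the frame of spigot below 0.004 m and horizontal distance between magnifier and spigot below 0.004 m and angle between magnifier's own z axis and vertical below 0.15 rad and value of joint boom below 0.05 m), for 0.2 s.
2. the boom is at the 100 mm mark with the button in (value of joint boom between 0.096 and 0.104 m and value of joint lock_button above 0.004 m), for 0.2 s.
At the end, for the whole second after the job is handed in: Boom still at 100 mm within 4 mm, lock button in by over 4 of its 6 mm, fingers pressing the boom's grip with over 5 N; sleeve home on the spigot (within 4 mm in height and sideways, tilt under 8.5 degrees) and not touched; lens centre within 30 mm of above the comb (all of step 2 and velocity of joint boom between -0.004 and 0.004 m/s and contact force between the fingers and boom above 5 N and z of magnifier in the frame of spigot below 0.004 m and horizontal distance between magnifier and spigot below 0.004 m and angle between magnifier's own z axis and vertical below 0.15 rad and horizontal distance between lens_centre and comb below 0.03 m and contact force between each of the arm, the fingers and magnifier below 0.2 N); the arm keeps its last pose, push and grip.
It fails at once if the boom is dragged against its lock (moves more than 6 mm from its start while the button is out) ((velocity of joint boom above 0.015 m/s or velocity of joint boom below -0.015 m/s) and distance of index from where it was at the start of the episode above 0.006 m and value of joint lock_button below 0.001 m).
It fails at once if a bystander on the bench is shifted by more than 30 mm (distance of any of microtube_rack, pipette, reagent_bottle, beaker, tube_rack, marker_pen, spare_comb from where it was at the start of the episode above 0.03 m).
It also fails if it takes over 58 s, if anything falls off the work surface, if the arm or the gripper's body presses on something with over 40 N, if the wrist force passes 120 N, or if a joint passes its speed limit or range.

## Robot

A 6-joint arm with a two-finger parallel gripper is mounted at the origin on the work surface. World frame = base frame: x ahead of the robot, y to its left, z up, the work surface at z = 0. Lengths are in mm, angles in rad, forces in N, time in s.
With the tool pointing down it reaches from about 325 to 875 mm from the base axis. Payload 4.4 kg.
Tool frame: the origin (TCP) lies midway between the tips of the shut fingers; the grasp point (between the pads) lies bot.pinch_z behind it (bot.pinch_z is the distance from the TCP to the grasp point, in mm); z points along the fingers, y is the line along which they close (so a half turn about z gives the same grasp; the last joint's range is limited). The gripper opens to 85 mm and grips with 20 to 120 N. Pads are 22 mm wide; open, the fingers measure 114 mm over their backs; the gripper's body (76 mm by 85 mm) begins 54 mm behind the grasp point. The pads swing forward as they close: fully open they stand 13 mm farther back than shut.
Start: joints at [1.077, 0.207, 1.542, -0, 1.393, -0.15], TCP at [193.823, 541.35, 231.282] pointing down, gripper open.
Joint ranges: [-2.73, 2.73], [-0.86, 2.22], [0.23, 2.46], [-1.11, 4.25], [0.08, 2.63], [-2.82, 2.82]. Speed limits (rad/s): [2.79, 2.79, 3.14, 3.14, 3.14, 3.14].

## Interface

Orientations are given as [roll, pitch, yaw] about the fixed x, y, z axes, in that order (R = Rz(yaw) Ry(pitch) Rx(roll)).
In Python, from workcell import bot, optics, finder gives the robot as it stands.
- The arm moves only by the tool run_rows, called as name(argument=value, ...) on one line, values as JSON. Schema: {"type":"object","properties":{"motion":{"type":"array","items":{"type":"array","prefixItems":[{"type":"array","items":{"type":"number"},"minItems":3,"maxItems":3},{"type":"array","items":{"type":"number"},"minItems":3,"maxItems":3},{"type":"number"}],"minItems":3,"maxItems":3},"minItems":1,"maxItems":20},"only":{"type":"string"},"quiet":{"type":"boolean"},"lines":{"type":"string"}},"required":["motion"],"additionalProperties":false}. motion is a list of rows, 1 to 20 of them, each written [[dx, dy, dz], [rx, ry, rz], opening]: dx, dy, dz in fractions of the full range, 1 being 750 mm, then a rotation vector rx, ry, rz in fractions of the full range, 1 being 4 rad, then the opening from 0.0 (shut) to 1.0 (fully open); each row is the pose to reach, as a shift and turn from the pose commanded when the call began, along the tool's axes at that moment; what a row does not reach only later rows make up. A row lasts 1/12 s, in which the tool goes at most 41.7 mm and 0.125 rad, less where a joint would pass 70% of its speed; a pose out of reach is approached as far as the arm can. The fingers move at their own pace and stop on an object; the grip force is fixed at half the most. Time passes only in rows, so rows that do not move let the fingers close. The tool returns the time, the measured TCP pose, the force, the opening and the grip force at its end. only (a regular expression) keeps the lines of the reply that match it, lines (a string "A,B") keeps lines A to B, and quiet returns only ok. A shift or turn number past 1, either way, is cut back to 1. Input that does not fit is refused with a message, and nothing moves.
- bot.get_obs(): the state, without advancing time (a new reading comes with each control period).
- optics.get_image(name): name is "scene" or "top" or "wrist"; returns a dict with "image" (480x640x3 uint8, red, green, blue), "fx", "fy", "cx", "cy" (pixels), "dist" ([k1, k2, p1, p2, k3] as OpenCV has them; the pictures are not rectified), "R" (3x3) and "t" (3): a world point X has camera coordinates R X + t. Camera axes: x right, y down, z forward; pixel columns grow to the right and rows downward; lengths in mm; the calibration is good to about 2 mm. A picture is of the moment at which its call begins. There is no depth.
- bot.close_job(): hands the job in; it is judged then, once.
Trained networks look in a picture, given as the dict that the camera call returned (one of the last four; its "shot" number tells which), for a name from the list of things; names that differ only in an ending like _2 or _b are one class to them, and where a whole thing is asked for, a point or a joint stands for the part that bears it (a point fixed in the world has none). Each returns a list of dicts, best first, with "confidence" (0 to 1); they miss things now and then, are a little off and sometimes report something else, mostly with a low value. They report only what shows in the picture. A call takes as long as a camera call. They do not tell look-alikes from the thing itself.
- finder.outline_of(target, picture): "region" (480x640 bool, what is visible of it) and "bbox" ([left, top, right, bottom] in pixels, round what is visible of it).
The state is a dict: "time": time; "qpos": joint angles; "dq": joint speeds; "joint_torque": joint torques, N m; "ee_pos": TCP position; "orientation": TCP orientation; "force": force on the tool from outside, world axes, zero at the start; "ft_torque": the same for the moment, N m; "finger_gap": opening from 0.0 (shut) to 1.0 (fully open); "gripper_force": force on a finger pad.
Only numpy, scipy, OpenCV 4.12 (cv2) and the standard library are available. Lean on these libraries where they do the work, as an engineer would, in place of code of your own. Each camera call takes 0.05 s, during which the arm holds its last target. There are 200 camera calls.

## Working session

There is one attempt and no reset: what is moved stays moved. The work goes in short steps, Python scripts to look and compute and a tool call to move; the robot and the scene stay as the last step left them, time stands still between calls to the robot, and variables do not carry over. Pictures are saved under pics/ and viewed, at most 10 in all, crops included, and the job is handed in when it is done.

```bash
ls; mkdir -p pics
```

Run:
```python
from workcell import bot, optics, finder
import cv2
print(bot.get_obs(), bot.pinch_z)
for n in ["scene","top"]:
    p=optics.get_image(n); cv2.imwrite(f"pics/{n}0.png",p["image"][:,:,::-1])
    print(n,p["fx"],p["cx"],p["cy"],p["dist"],p["R"],p["t"])
    for t in ["magnifier","stand","grip","spigot","lock_button","gel_tank","index"]:
        try: print(t,[(round(d["confidence"],2),d["bbox"]) for d in finder.outline_of(t,p)])
        except Exception as e: print(t,e)
```

```text
pics
{'time': 0.0, 'qpos': array([ 1.07649447e+00,  2.07446419e-01,  1.54298495e+00, -8.62100602e-06,
        1.39347567e+00, -1.50469634e-01]), 'dq': array([-0.00151047,  0.00112387,  0.00091299,  0.00103035,  0.0008746 ,
       -0.00092326]), 'joint_torque': array([-2.92331868e-05, -3.83043230e+01, -2.91591275e+01, -2.74152626e-04,
        1.05438728e-02, -2.88268541e-05]), 'ee_pos': array([193.46101877, 540.66564496, 230.09605158]), 'orientation': array([-3.13930315e+00, -3.38545161e-04,  2.79776157e+00]), 'force': array([-0.37139364, -0.16601387, -0.63618395]), 'ft_torque': array([-0.03606856, -0.02353968, -0.04184238]), 'gripper_force': 0.0, 'finger_gap': 1.000809939878136} 18.700000000000003
scene 595.7338623550573 317.2944848328463 232.42366915628992 [-0.06617672  0.          0.          0.          0.        ] [[ 0.79469203  0.60691736  0.01076531]
 [ 0.52686704 -0.68085035 -0.50877689]
 [-0.30145596  0.40999283 -0.8608311 ]] [-283.34501213 -247.18921191 1634.01203894]
magnifier [(0.93, [372.9, 361.5, 411.2, 430.3]), (0.78, [160.3, 223.8, 203.1, 276.3]), (0.7, [150.2, 318.8, 
[... 617 characters left out ...]
 0.002886   -0.9946287 ]] [ -90.10885469  448.89130245 1260.33374848]
magnifier [(0.85, [364.8, 114.8, 408.2, 147.2]), (0.75, [449.2, 266.0, 489.5, 303.4]), (0.67, [417.3, 207.6, 464.4, 234.4])]
stand [(0.96, [180.5, 176.4, 309.2, 218.7]), (0.23, [264.1, 121.2, 291.0, 156.4])]
grip [(0.59, [205.6, 177.6, 307.6, 197.0]), (0.38, [265.6, 121.0, 292.1, 153.6]), (0.3, [182.0, 178.7, 309.1, 217.1])]
spigot [(0.62, [212.2, 180.1, 306.1, 197.4])]
lock_button [(0.52, [331.1, 118.2, 353.6, 146.9])]
gel_tank [(0.63, [264.6, 120.6, 291.6, 154.7]), (0.59, [335.6, 176.0, 385.0, 216.9]), (0.28, [208.5, 178.3, 307.2, 197.3])]
index [(0.86, [204.6, 179.9, 309.1, 199.6]), (0.71, [335.0, 175.5, 388.1, 212.8])]
```

View pics/scene0.png

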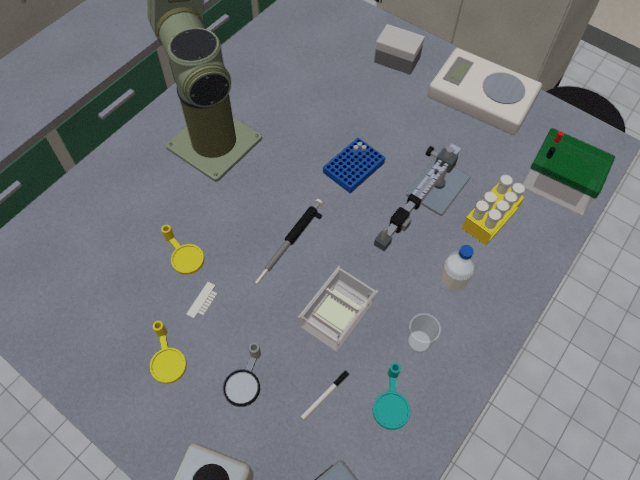

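View pics/top0.png

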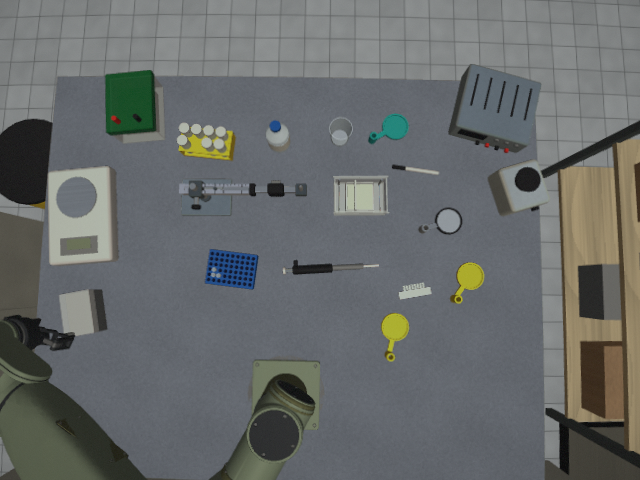

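Candidates in the scene view are yellow (187,258), yellow (168,365), turquoise (392,408) and the clear lens with black ring and steel sleeve at (242,388)/(254,350). The last fits the description, and it is at (448,221)/(424,229) in the top view. The stand's tube starts at about (435,185), and the spigot block is at (383,240). I'll check all of this in a close crop.

Create h.py:
```python
from workcell import bot, optics, finder
import numpy as np, cv2
def K(p): return np.array([[p["fx"],0,p["cx"]],[0,p["fy"],p["cy"]],[0,0,1.]])
def ray(p,uv):
    q=cv2.undistortPoints(np.array([[uv]],float),K(p),np.array(p["dist"]))[0,0]
    R=np.array(p["R"]);t=np.array(p["t"])
    return -R.T@t, R.T@np.array([q[0],q[1],1])
def onz(p,uv,z):
    c,d=ray(p,uv); return c+d*(z-c[2])/d[2]
def proj(p,X):
    R=np.array(p["R"]);return cv2.projectPoints(np.atleast_2d(np.array(X,float)),cv2.Rodrigues(R)[0],np.array(p["t"],float),K(p),np.array(p["dist"]))[0][:,0]
def tri(a,ua,b,ub):
    A=[];y=[]
    for p,u in((a,ua),(b,ub)):
        c,d=ray(p,u);d/=np.linalg.norm(d);M=np.eye(3)-np.outer(d,d);A.append(M);y.append(M@c)
    return np.linalg.lstsq(np.vstack(A),np.hstack(y),rcond=None)[0]
def crop(p,x0,y0,w,h,s):
    return cv2.resize(p["image"][y0:y0+h,x0:x0+w,::-1],None,fx=s,fy=s,interpolation=cv2.INTER_CUBIC)
```

Run:
```python
from h import *
s=optics.get_image("scene");t=optics.get_image("top")
a=np.hstack([crop(s,215,330,80,80,5),crop(s,365,140,80,120,5)[150:550]])
b=np.hstack([crop(t,400,190,80,60,5),crop(t,240,160,80,60,5)])
b=b[:200+100]
cv2.imwrite("pics/c1.png",np.vstack([a,b[:200+0] if 0 else b[:200]]))
```

```text
(no output)
```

View pics/c1.png

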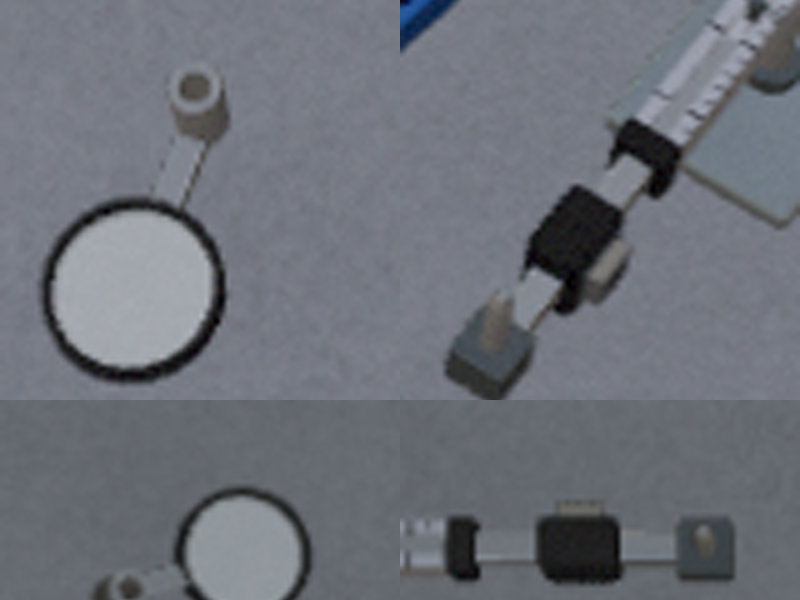

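The crop confirms it: black ring, clear lens, steel sleeve. The sleeve top is at scene (254,347.6) and top (425.5,227.5). The lens centre is at scene (241.5,388) and top (448.5,220.5). The spigot tip is at scene (384,229), the block at top (301,189.5), and the button faces world +x.

Run:
```python
from h import *
s=optics.get_image("scene");t=optics.get_image("top")
st=tri(s,(253.6,347.3),t,(425.2,227.3));print("sleeve top",st, onz(s,(253.6,347.3),46),onz(t,(425.2,227.3),46))
l=tri(s,(241.4,387.6),t,(448.2,220.2));print("lens",l,onz(s,(241.4,387.6),9),onz(t,(448.2,220.2),9))
print("block top", onz(s,(382.5,234),125),onz(t,(300.7,189.3),125),"tip165",onz(s,(384,228),165),onz(t,(300.5,187),165))
print("grip top137",onz(t,(275.5,189.5),137),"tube", onz(t,(245,189),128))
d=onz(s,(241.4,387.6),9)-onz(s,(253.6,347.3),46);print(np.arctan2(d[1],d[0]),np.hypot(d[0],d[1]))
d=onz(t,(448.2,220.2),9)-onz(t,(425.2,227.3),46);print(np.arctan2(d[1],d[0]),np.hypot(d[0],d[1]))
w=optics.get_image("wrist");o=bot.get_obs();from scipy.spatial.transform import Rotation as R
RT=R.from_euler("xyz",o["orientation"]).as_matrix();c=-w["R"].T@w["t"]
print("cam in tool",RT.T@(c-o["ee_pos"]),"rot",w["R"]@RT,w["fx"])
```

```text
sleeve top [ 480.70447007 -391.76330528   46.12007303] [ 480.94252996 -391.49866518   46.        ] [ 480.4570174  -392.04223286   46.        ]
lens [ 507.94796883 -469.40932034    8.8162814 ] [ 508.28451759 -469.18834399    9.        ] [ 507.64771826 -469.61978652    9.        ]
block top [561.28261716 -27.36192021 125.        ] [567.35103772 -37.3414515  125.        ] tip165 [565.19065512 -34.72285304 165.        ] [564.93787147 -38.33400674 165.        ]
grip top137 [563.11600443  29.41008816 137.        ] tube [565.05299974 112.56699101 128.        ]
-1.2323956195503725 82.36061243386035
-1.2336788024323677 82.20468992978111
cam in tool [  69.34443243   -0.84622265 -142.49528759] rot [[ 1.09813621e-03  9.99999391e-01 -1.12903194e-04]
 [-9.61803651e-01  1.02528611e-03 -2.73738354e-01]
 [-2.73738071e-01  4.09192703e-04  9.61804191e-01]] 414.1034989108573
```

The geometry is consistent: magnifier origin about (480.7,-391.8), lens heading -1.233. First I'll move over the spigot to get a close wrist view.

The manual's scale: shifts go in shares of 750 mm and turns go in shares of 4 rad. Converting my numbers, -544 mm / 750 = -0.7253, -419 mm / 750 = -0.5587, 1.227 rad / 4 = 0.3068.

run_rows(motion=[[[-0.7253,-0.5587,-0.0467],[0,0,0.3068],1],[[-0.7253,-0.5587,-0.0467],[0,0,0.3068],1],[[-0.7253,-0.5587,-0.0467],[0,0,0.3068],1],[[-0.7253,-0.5587,-0.0467],[0,0,0.3068],1],[[-0.7253,-0.5587,-0.0467],[0,0,0.3068],1],[[-0.7253,-0.5587,-0.0467],[0,0,0.3068],1],[[-0.7253,-0.5587,-0.0467],[0,0,0.3068],1],[[-0.7253,-0.5587,-0.0467],[0,0,0.3068],1],[[-0.7253,-0.5587,-0.0467],[0,0,0.3068],1],[[-0.7253,-0.5587,-0.0467],[0,0,0.3068],1],[[-0.7253,-0.5587,-0.0467],[0,0,0.3068],1],[[-0.7253,-0.5587,-0.0467],[0,0,0.3068],1],[[-0.7253,-0.5587,-0.0467],[0,0,0.3068],1],[[-0.7253,-0.5587,-0.0467],[0,0,0.3068],1],[[-0.7253,-0.5587,-0.0467],[0,0,0.3068],1],[[-0.7253,-0.5587,-0.0467],[0,0,0.3068],1],[[-0.7253,-0.5587,-0.0467],[0,0,0.3068],1],[[-0.7253,-0.5587,-0.0467],[0,0,0.3068],1],[[-0.7253,-0.5587,-0.0467],[0,0,0.3068],1],[[-0.7253,-0.5587,-0.0467],[0,0,0.3068],1]])

```text
time: 2.72
ee_pos: [564.2, -36.0, 265.9]
orientation: [-3.141, -0.001, 1.571]
force: [0.0, 0.6, 0.0]
finger_gap: 1.001
gripper_force: 0.0
```

Add to h.py:
```python
from scipy.spatial.transform import Rotation as Ro
def delta(xyz,yaw):
    "tool-axis shift and turn from the measured pose to TCP xyz, tool down at yaw"
    o=bot.get_obs();A=Ro.from_euler("xyz",o["orientation"]);B=Ro.from_euler("xyz",[np.pi,0,yaw])
    return np.round(A.inv().apply(np.array(xyz)-o["ee_pos"]),1),np.round((A.inv()*B).as_rotvec(),3)
```

Run:
```python
from h import *
o=bot.get_obs();print(o["time"],o["ee_pos"],o["orientation"],o["qpos"])
w=optics.get_image("wrist");cv2.imwrite("pics/w1.png",w["image"][:,:,::-1])
```

```text
2.7167 [564.24204274 -35.97615325 265.91862273] [-3.14050803e+00 -7.82867856e-04  1.57083656e+00] [-2.17032832e-01  1.61885313e-01  1.52190694e+00  5.34230343e-04
  1.45902820e+00 -2.17133398e-01]
```

View pics/w1.png

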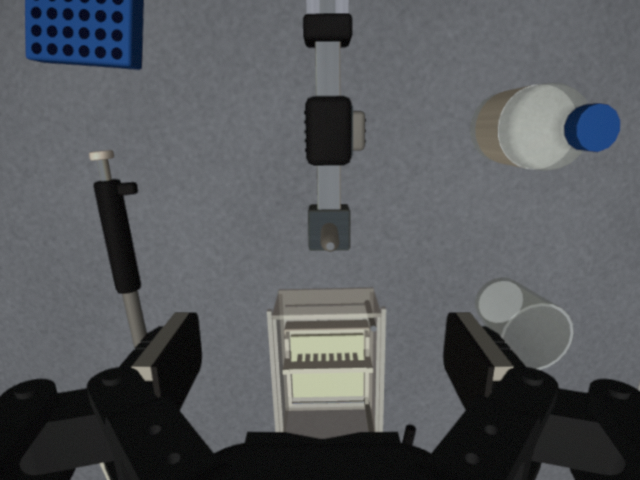

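The spigot pin is at about (329,235-246), its block at x 308-350, the grip at (329,131), and the boom runs vertically at u≈328.5. I'll check the numbers.

Run:
```python
from h import *
w=optics.get_image("wrist")
cv2.imwrite("pics/w2.png",crop(w,285,95,90,165,3.6))
o=bot.get_obs()
for u,z in [((329,244.5),165),((329,228),125),((329,131),137),((328,30),128)]: print(u,z,onz(w,u,z))
for X in [[565,-37.5,125],[565,-37.5,165],[565,-37.5,157],[580,-52.5,125],[550,-52.5,125],[550,-22.5,125],[580,-22.5,125]]: print(X,proj(w,X))
```

```text
(329, 244.5) 165 [568.08880651 -34.97267807 165.        ]
(329, 228) 125 [568.70781775 -34.07843954 125.        ]
(329, 131) 137 [568.11420291  32.09019889 137.        ]
(328, 30) 128 [567.2926627   93.96639002 128.        ]
[565, -37.5, 125] [[323.71205759 232.71338533]]
[565, -37.5, 165] [[323.92891235 248.46555448]]
[565, -37.5, 157] [[323.88046106 244.94363918]]
[580, -52.5, 125] [[344.61744999 253.1202829 ]]
[550, -52.5, 125] [[302.6770793  253.03606278]]
[550, -22.5, 125] [[302.22085357 211.74658823]]
[580, -22.5, 125] [[345.33052702 211.83651901]]
```

View pics/w2.png

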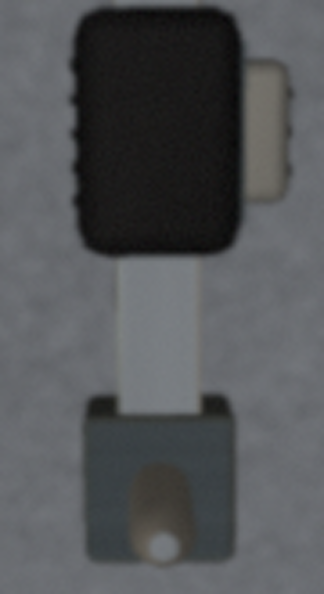

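Block top centre is at wrist px (329.1,230.3) and the tip at (329.9,246.3). That gives x about 569, against 565-567 from the fixed cameras, so I'll turn the wrist 90° here to separate out the camera offset.

Converted, -1.571 rad / 4 = -0.3928.

run_rows(motion=[[[0,0,0],[0,0,-0.3928],1],[[0,0,0],[0,0,-0.3928],1],[[0,0,0],[0,0,-0.3928],1],[[0,0,0],[0,0,-0.3928],1],[[0,0,0],[0,0,-0.3928],1],[[0,0,0],[0,0,-0.3928],1],[[0,0,0],[0,0,-0.3928],1],[[0,0,0],[0,0,-0.3928],1],[[0,0,0],[0,0,-0.3928],1],[[0,0,0],[0,0,-0.3928],1],[[0,0,0],[0,0,-0.3928],1],[[0,0,0],[0,0,-0.3928],1],[[0,0,0],[0,0,-0.3928],1],[[0,0,0],[0,0,-0.3928],1],[[0,0,0],[0,0,-0.3928],1],[[0,0,0],[0,0,-0.3928],1]])

```text
time: 4.15
ee_pos: [564.5, -35.7, 266.4]
orientation: [3.142, 0.0, 3.141]
force: [-0.5, 0.9, -0.3]
finger_gap: 1.001
gripper_force: 0.0
```

Run:
```python
from h import *
w=optics.get_image("wrist")
q=proj(w,[568.9,-36,140])[0];x,y=(q-[50,50]).astype(int)
cv2.imwrite("pics/w3.png",crop(w,x,y,100,100,6));print(x,y)
o=bot.get_obs();print(o["time"],o["ee_pos"],o["orientation"])
for X in [[568.9,-36,125],[568.9,-36,165],[583.9,-51,125],[553.9,-51,125],[553.9,-21,125],[583.9,-21,125]]: print(X,(proj(w,X)[0]-[x,y])*6+3)
```

```text
272 192
4.2 [564.56775299 -35.91333542 266.41956316] [-3.14158660e+00  1.40945637e-04  3.14136384e+00]
[568.9, -36, 125] [307.39478438 273.38586718]
[568.9, -36, 165] [307.91999984 371.79541149]
[583.9, -51, 125] [181.97157241 394.54546355]
[553.9, -51, 125] [178.76496229 148.66591955]
[553.9, -21, 125] [436.32643719 148.87769014]
[583.9, -21, 125] [432.50881778 394.74163208]
```

View pics/w3.png

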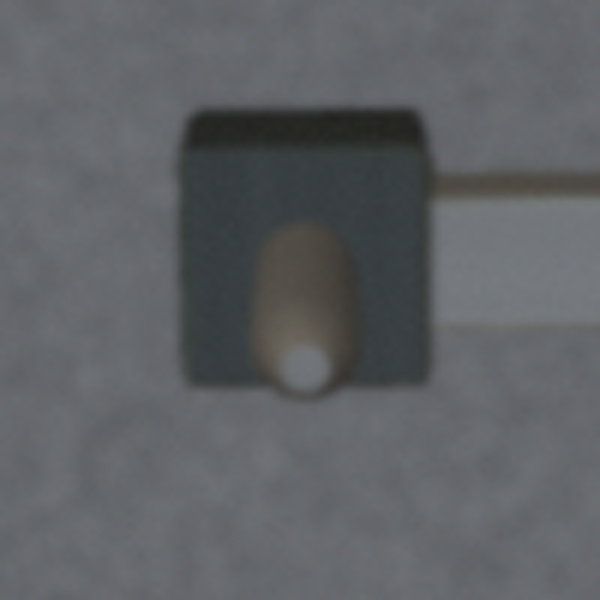

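With the offset solved, the wrist camera is accurate to about 0.4 mm. The spigot is at (568.5,-36.3) and the boom runs along -y. Next is the magnifier.

Converted, -356 mm / 750 = -0.4747, 116 mm / 750 = 0.1547, 1.232 rad / 4 = 0.308.

run_rows(motion=[[[0.112,-0.4747,0.1547],[0,0,0.308],1],[[0.112,-0.4747,0.1547],[0,0,0.308],1],[[0.112,-0.4747,0.1547],[0,0,0.308],1],[[0.112,-0.4747,0.1547],[0,0,0.308],1],[[0.112,-0.4747,0.1547],[0,0,0.308],1],[[0.112,-0.4747,0.1547],[0,0,0.308],1],[[0.112,-0.4747,0.1547],[0,0,0.308],1],[[0.112,-0.4747,0.1547],[0,0,0.308],1],[[0.112,-0.4747,0.1547],[0,0,0.308],1],[[0.112,-0.4747,0.1547],[0,0,0.308],1],[[0.112,-0.4747,0.1547],[0,0,0.308],1],[[0.112,-0.4747,0.1547],[0,0,0.308],1],[[0.112,-0.4747,0.1547],[0,0,0.308],1],[[0.112,-0.4747,0.1547],[0,0,0.308],1]])

```text
time: 5.37
ee_pos: [481.8, -391.2, 151.1]
orientation: [3.141, 0.001, 1.913]
force: [0.3, -1.2, -0.3]
finger_gap: 0.997
gripper_force: 0.0
```

Run:
```python
from h import *
w=optics.get_image("wrist")
q=proj(w,[480.7,-391.8,46])[0];print(q);x,y=max(0,int(q[0]-100)),max(0,int(q[1]-60))
c=crop(w,x,y,200,150,4)
cv2.imwrite("pics/w4.png",c);print(x,y,c.shape)
o=bot.get_obs();print(o["time"],o["ee_pos"],o["orientation"])
print((proj(w,[[480.7,-391.8,46],[480.7,-391.8,0],[480.7+82*np.cos(-1.233),-391.8+82*np.sin(-1.233),12]])-[x,y])*4+2)
```

```text
[320.71869175 243.8772631 ]
220 183 (600, 800, 3)
5.4167 [ 481.78860471 -391.1959133   151.11929107] [3.14099386e+00 8.32478925e-04 1.91303358e+00]
[[404.87476698 245.5090524 ]
 [405.43026384 177.60970566]
 [403.29077828 614.97095399]]
```

View pics/w4.png

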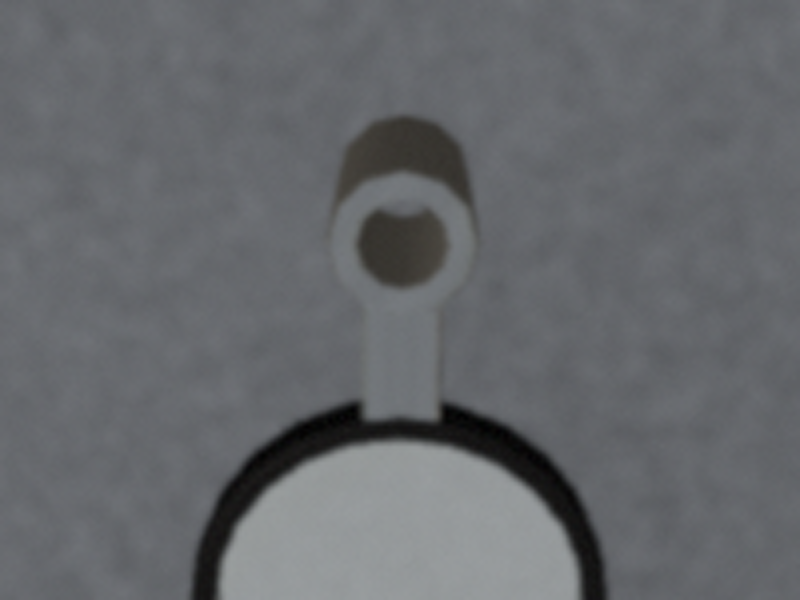

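The sleeve top is at crop (403,243), within 0.5 mm of the prediction, and the neck heads straight down the picture, so the heading is right. Going down to grip.

Converted, 139 mm / 750 = 0.1853, 130 mm / 750 = 0.1733.

run_rows(motion=[[[0,-0.0027,0.0533],[0,0,0],1],[[0,-0.0027,0.1067],[0,0,0],1],[[0,-0.0027,0.1467],[0,0,0],1],[[0,-0.0027,0.1733],[0,0,0],1],[[0,-0.0027,0.1853],[0,0,0],1],[[0,-0.0027,0.1853],[0,0,0],1],[[0,-0.0027,0.1853],[0,0,0],0],[[0,-0.0027,0.1853],[0,0,0],0],[[0,-0.0027,0.1853],[0,0,0],0],[[0,-0.0027,0.1853],[0,0,0],0],[[0,-0.0027,0.1853],[0,0,0],0],[[0,-0.0027,0.1853],[0,0,0],0],[[0,-0.0027,0.1853],[0,0,0],0],[[0,-0.0027,0.1853],[0,0,0],0],[[0,-0.0027,0.1853],[0,0,0],0],[[0,-0.0027,0.1853],[0,0,0],0],[[0,-0.0027,0.1853],[0,0,0],0],[[0,-0.0027,0.1853],[0,0,0],0]])

```text
time: 6.92
ee_pos: [479.8, -394.0, 12.8]
orientation: [3.141, 0.002, 1.91]
force: [0.3, 0.3, 5.9]
finger_gap: 0.259
gripper_force: 59.3
```

Converted, 308 mm / 750 = 0.4107, 200 mm / 750 = 0.2667, 0.339 rad / 4 = 0.0848.

run_rows(motion=[[[0,0,-0.02],[0,0,0],0],[[0,0,-0.0533],[0,0,0],0],[[0,0,-0.0933],[0,0,0],0],[[0.0133,0.0093,-0.1333],[0,0,0.0025],0],[[0.04,0.0267,-0.16],[0,0,0.0075],0],[[0.0733,0.0493,-0.1867],[0,0,0.015],0],[[0.1093,0.0733,-0.2133],[0,0,0.025],0],[[0.1467,0.0973,-0.2333],[0,0,0.035],0],[[0.184,0.1213,-0.2493],[0,0,0.045],0],[[0.2213,0.1453,-0.2493],[0,0,0.055],0],[[0.2587,0.1707,-0.2493],[0,0,0.0625],0],[[0.296,0.1947,-0.2493],[0,0,0.07],0],[[0.3333,0.22,-0.2493],[0,0,0.075],0],[[0.3667,0.2413,-0.2493],[0,0,0.08],0],[[0.3907,0.2573,-0.2493],[0,0,0.0838],0],[[0.404,0.2667,-0.2493],[0,0,0.0848],0],[[0.4107,0.2707,-0.2493],[0,0,0.0848],0],[[0.4107,0.2707,-0.2493],[0,0,0.0848],0],[[0.4107,0.2707,-0.2493],[0,0,0.0848],0]])

```text
time: 8.5
ee_pos: [567.6, -35.5, 197.9]
orientation: [-3.141, 0.0, 1.571]
force: [-0.0, 0.4, -1.2]
finger_gap: 0.259
gripper_force: 58.9
```

Run:
```python
from h import *
w=optics.get_image("wrist");o=bot.get_obs();print(o["time"],o["ee_pos"],o["orientation"],o["finger_gap"],o["gripper_force"],o["force"])
T=o["ee_pos"]
X=T+[0,0,-12.8+46];q=proj(w,X)[0];x,y=int(q[0]-80),int(q[1]-90)
print(x,y,(q-[x,y])*4+2,"per mm",(proj(w,X+[0,1,0])[0]-q)*4,(proj(w,X+[1,0,0])[0]-q)*4)
cv2.imwrite("pics/w5.png",crop(w,x,y,160,150,4))
```

```text
8.55 [567.60303229 -36.02457151 197.98580053] [-3.14085665e+00  4.60293697e-04  1.57017533e+00] 0.260082799759533 58.85048688389361 [-0.01130305  1.06856326 -0.74271406]
242 277 [325.21467291 364.36789311] per mm [  0.02429331 -11.57925988] [13.28285451  0.01543252]
```

View pics/w5.png

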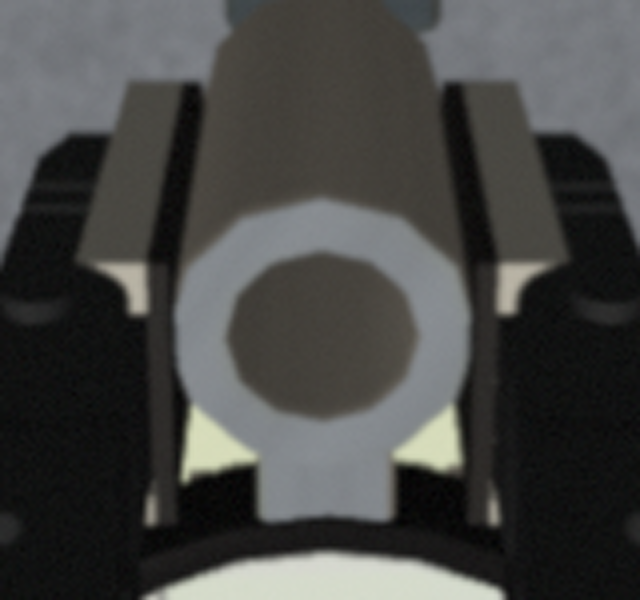

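The sleeve sits 2.3 mm towards tool +x from the TCP, with bore centre at crop (322,334). I'll check its tilt using the lens's near glass edge: (400,437) in the previous crop, (325,551) in this one.

Run:
```python
from h import *
w=optics.get_image("wrist");o=bot.get_obs()
A=Ro.from_euler("xyz",o["orientation"]).as_matrix()
def at(pos,yaw):
    B=Ro.from_euler("xyz",[np.pi,0,yaw]).as_matrix()
    Rt=w["R"]@A; c=A.T@(-w["R"].T@w["t"]-o["ee_pos"])
    R=Rt@B.T; return dict(w,R=R,t=-R@(B@c+np.array(pos)))
p4=at([481.79,-391.2,151.12],1.913)
f=lambda u,x,y:((u[0]-2)/4+x,(u[1]-2)/4+y)
top=onz(p4,f((403,243),220,183),46)
for z in (8,12):
    g=onz(p4,f((400,437),220,183),z);d=np.hypot(*(g-top)[:2]);print("w4",z,d)
    s=onz(w,f((322.5,334),242,277),o["ee_pos"][2]-12.8+46)
    print("sleeve",s)
    zf=o["ee_pos"][2]-12.8
    for sag in (0,.03,.06,.1):
        # head point at (d, z-46) from sleeve top, pitched down by sag
        h=z-46; X=s+[0,-(d*np.cos(sag)+h*np.sin(sag)),h*np.cos(sag)-d*np.sin(sag)]
        print(sag,(proj(w,X)[0]-[242,277])*4+2)
```

```text
w4 8 47.75932774787264
sleeve [567.42938253 -33.87253575 231.28768661]
0 [322.41755482 537.71453858]
0.03 [322.42665592 520.03553496]
0.06 [322.43571091 502.41031678]
0.1 [322.44771134 478.99695413]
w4 12 46.13222644594737
sleeve [567.42938253 -33.87253575 231.28768661]
0 [322.41042618 549.61383868]
0.03 [322.4191589  532.69911224]
0.06 [322.4278535 515.8234558]
0.1 [322.4393851  493.38794618]
```

There's no sag: the 551 observed matches 549.6 predicted. The correction is world x +1.4, y -2.2. I'll align and lower to just over the taper.

Converted, 30 mm / 750 = 0.04, -2.2 mm / 750 = -0.0029.

run_rows(motion=[[[-0.0029,0.0019,0],[0,0,0],0],[[-0.0029,0.0019,0],[0,0,0],0],[[-0.0029,0.0019,0.0133],[0,0,0],0],[[-0.0029,0.0019,0.0267],[0,0,0],0],[[-0.0029,0.0019,0.0333],[0,0,0],0],[[-0.0029,0.0019,0.0373],[0,0,0],0],[[-0.0029,0.0019,0.04],[0,0,0],0],[[-0.0029,0.0019,0.04],[0,0,0],0]])

```text
time: 9.27
ee_pos: [568.9, -37.2, 167.4]
orientation: [-3.14, -0.0, 1.571]
force: [-0.5, 0.6, -1.7]
finger_gap: 0.259
gripper_force: 58.8
```

Run:
```python
from h import *
w=optics.get_image("wrist");a=[]
for i in range(3):
    o=bot.get_obs();a.append(o["ee_pos"]);optics.get_image("wrist")
print(np.mean(a,0),o["orientation"],o["force"])
cv2.imwrite("pics/w6.png",np.hstack([crop(w,242,230,160,150,2.5)]))
```

```text
[569.49529745 -37.3517121  168.32877336] [3.14082809e+00 1.57790733e-04 1.57095480e+00] [ 0.34707697  0.06346441 -2.55732503]
```

Converted, 12 mm / 750 = 0.016, 9 mm / 750 = 0.012.

run_rows(motion=[[[0,0,0.004],[0,0,0],0],[[0,0,0.008],[0,0,0],0],[[0,0,0.012],[0,0,0],0],[[0,0,0.016],[0,0,0],0],[[0,0,0.016],[0,0,0],0]])

```text
time: 9.88
ee_pos: [568.7, -37.3, 155.2]
orientation: [-3.14, -0.0, 1.571]
force: [-0.4, 0.3, -1.3]
finger_gap: 0.262
gripper_force: 58.9
```

Converted, 15.5 mm / 750 = 0.0207, 14 mm / 750 = 0.0187.

run_rows(motion=[[[0,0,0.004],[0,0,0],0],[[0,0,0.008],[0,0,0],0],[[0,0,0.012],[0,0,0],0],[[0,0,0.016],[0,0,0],0],[[0,0,0.0187],[0,0,0],0],[[0,0,0.0207],[0,0,0],0],[[0,0,0.0207],[0,0,0],0]])

```text
time: 10.47
ee_pos: [569.1, -37.3, 140.3]
orientation: [-3.141, -0.0, 1.571]
force: [0.1, 0.2, -0.2]
finger_gap: 0.263
gripper_force: 58.9
```

Converted, 3.5 mm / 750 = 0.0047, 3 mm / 750 = 0.004.

run_rows(motion=[[[0,0,0.0013],[0,0,0],0],[[0,0,0.0027],[0,0,0],0],[[0,0,0.004],[0,0,0],0],[[0,0,0.0047],[0,0,0],0],[[0,0,0.0047],[0,0,0],0]])

```text
time: 10.88
ee_pos: [569.5, -37.4, 137.8]
orientation: [3.141, 0.0, 1.571]
force: [-0.9, 1.2, 1.0]
finger_gap: 0.255
gripper_force: 59.3
```

Converted, 1.5 mm / 750 = 0.002, 1 mm / 750 = 0.0013.

run_rows(motion=[[[0,0,0.0007],[0,0,0],0],[[0,0,0.0013],[0,0,0],0],[[0,0,0.002],[0,0,0],0],[[0,0,0.002],[0,0,0],0]])

```text
time: 11.22
ee_pos: [569.6, -37.4, 137.7]
orientation: [3.141, 0.0, 1.571]
force: [-5.3, 0.3, 10.2]
finger_gap: 0.257
gripper_force: 60.2
```

It is seated: 10 N upward at the expected height. I'll open, lift clear and look.

Converted, -110 mm / 750 = -0.1467, -100 mm / 750 = -0.1333.

run_rows(motion=[[[0,0,0],[0,0,0],0],[[0,0,-0.0007],[0,0,0],1],[[0,0,-0.0007],[0,0,0],1],[[0,0,-0.0007],[0,0,0],1],[[0,0,-0.0007],[0,0,0],1],[[0,0,-0.0007],[0,0,0],1],[[0,0,-0.0007],[0,0,0],1],[[0,0,-0.0007],[0,0,0],1],[[0,0,-0.0007],[0,0,0],1],[[0,0,-0.0267],[0,0,0],1],[[0,0,-0.0667],[0,0,0],1],[[0,0,-0.1067],[0,0,0],1],[[0.04,0,-0.1333],[0,0,0],1],[[0.08,0,-0.1467],[0,0,0],1],[[0.0907,-0.0013,-0.1467],[0,0,0],1],[[0.0907,-0.0013,-0.1467],[0,0,0],1]])

```text
time: 12.55
ee_pos: [568.6, 32.5, 246.7]
orientation: [3.14, -0.0, 1.574]
force: [0.5, -0.3, -0.4]
finger_gap: 1.0
gripper_force: 0.0
```

Run:
```python
from h import *
w=optics.get_image("wrist");o=bot.get_obs();print(o["time"],o["ee_pos"],o["orientation"])
S=np.array([568.5,-36.3,125.]);P=proj(w,[S+[0,0,46],S,S+[0,68,12],S+[-15,68,12],S+[15,68,12],S+[0,46,12],S+[0,90,12]])
x,y=200,60;print((P-[x,y])*3+1)
cv2.imwrite("pics/w7.png",crop(w,x,y,260,200,3))
```

```text
12.6 [567.99191922  31.1435493  245.47401125] [-3.14117892e+00  7.89078391e-04  1.57295544e+00]
[[365.66574375 921.23248246]
 [365.47554433 814.07526415]
 [366.78277778 549.13603885]
 [295.54093177 548.88329093]
 [437.99786053 549.39408233]
 [366.35272622 647.60569093]
 [367.23357396 446.07151407]]
```

View pics/w7.png

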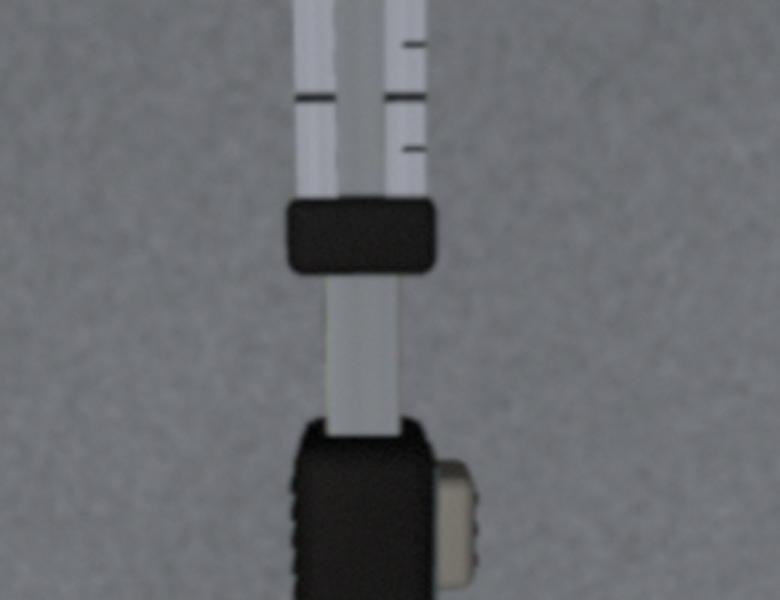

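The long 100 mm mark is at crop y=97, with the short marks around it at 45 and 149. The grip is at x≈365 with its button on the right. The index is further back, so I'll move to see it.

Converted, 120 mm / 750 = 0.16, 110 mm / 750 = 0.1467.

run_rows(motion=[[[0.0533,0,0],[0,0,0],1],[[0.1067,0,0],[0,0,0],1],[[0.1467,0,0],[0,0,0],1],[[0.16,0,0],[0,0,0],1],[[0.16,0,0],[0,0,0],1],[[0.16,0,0],[0,0,0],1]])

```text
time: 13.1
ee_pos: [568.0, 149.4, 244.4]
orientation: [-3.139, 0.002, 1.571]
force: [0.1, -0.4, 0.2]
finger_gap: 1.002
gripper_force: 0.0
```

Run:
```python
from h import *
w=optics.get_image("wrist");o=bot.get_obs();print(o["time"],o["ee_pos"],o["orientation"])
L,Rr=int(200),int(460)
a=crop(w,255,40,130,440,1.36*2)[:,:]; 
# rotate so the boom is horizontal for a compact picture
a=cv2.rotate(w["image"][20:420,275:385,::-1].copy(),cv2.ROTATE_90_COUNTERCLOCKWISE)
cv2.imwrite("pics/w8.png",cv2.resize(a,None,fx=2,fy=2,interpolation=cv2.INTER_CUBIC))
g=w["image"].astype(int).sum(2)
for z,X in ((128,559),(128,577.5),(130,568.5)):
    ys=np.arange(280,60,-1.);q=proj(w,[[X,y,z] for y in ys])
    v=cv2.remap(w["image"].astype(np.float32).mean(2),q[:,0].astype(np.float32),q[:,1].astype(np.float32),cv2.INTER_LINEAR)[:,0]
    m=[(int(ys[i]),int(v[i]),q[i].astype(int).tolist()) for i in range(2,len(v)-2) if v[i]==v[i-2:i+3].min() and v[max(0,i-4):i+5].max()-v[i]>18]
    print(X,m)
```

```text
13.15 [568.18802003 148.82412198 244.77345611] [-3.13989815e+00  1.53747373e-03  1.56964521e+00]
559 [(266, 56, [307, 44]), (242, 64, [307, 87]), (232, 56, [307, 104]), (223, 62, [307, 120]), (195, 88, [308, 167]), (173, 66, [308, 202]), (123, 57, [309, 276]), (101, 20, [309, 307]), (90, 19, [309, 321]), (68, 30, [309, 350])]
577.5 [(266, 57, [339, 44]), (232, 52, [338, 104]), (223, 52, [338, 120]), (213, 96, [338, 137]), (203, 82, [338, 153]), (196, 81, [338, 165]), (193, 89, [338, 170]), (183, 86, [337, 186]), (173, 53, [337, 202]), (163, 83, [337, 217]), (153, 82, [337, 233]), (143, 92, [337, 247]), (133, 87, [337, 262]), (123, 53, [336, 276]), (113, 95, [336, 290]), (102, 18, [336, 305]), (90, 21, [336, 321]), (68, 6, [336, 350])]
568.5 [(266, 60, [323, 43]), (242, 59, [323, 86]), (231, 39, [323, 106]), (224, 119, [323, 118]), (196, 63, [323, 165]), (177, 91, [323, 196]), (105, 9, [323, 302]), (91, 21, [323, 321])]
```

View pics/w8.png

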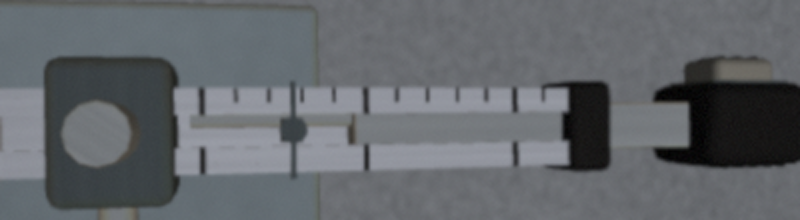

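Picture marks are 0 at col 202, 50 at 366 and 100 at 516, with the index at 293. The boom is therefore about 27.5 mm out and needs to be drawn about 72.5 mm. Going down over the grip.

The manual's scale: shifts go in shares of 750 mm and turns go in shares of 4 rad. Converting my numbers, 149 mm / 750 = 0.1987, 130 mm / 750 = 0.1733.

run_rows(motion=[[[-0.0533,0.004,0],[0,0,0],1],[[-0.1067,0.004,0],[0,0,0],1],[[-0.1467,0.004,0],[0,0,0],1],[[-0.156,0.004,0],[0,0,0],1],[[-0.156,0.004,0.0133],[0,0,0],1],[[-0.156,0.004,0.0533],[0,0,0],1],[[-0.156,0.004,0.0933],[0,0,0],1],[[-0.156,0.004,0.1333],[0,0,0],1],[[-0.156,0.004,0.1733],[0,0,0],1],[[-0.156,0.004,0.1933],[0,0,0],1],[[-0.156,0.004,0.1987],[0,0,0],1],[[-0.156,0.004,0.1987],[0,0,0],1],[[-0.156,0.004,0.1987],[0,0,0],1]])

```text
time: 14.23
ee_pos: [571.9, 33.8, 97.3]
orientation: [3.141, -0.0, 1.571]
force: [0.4, 1.3, 0.2]
finger_gap: 0.997
gripper_force: 0.0
```

Converted, 2 mm / 750 = 0.0027, -1.5 mm / 750 = -0.002.

run_rows(motion=[[[-0.0013,0,0.0027],[0,0,0],1],[[-0.002,0,0.0027],[0,0,0],0],[[-0.002,0,0.0027],[0,0,0],0],[[-0.002,0,0.0027],[0,0,0],0],[[-0.002,0,0.0027],[0,0,0],0],[[-0.002,0,0.0027],[0,0,0],0],[[-0.002,0,0.0027],[0,0,0],0],[[-0.002,0,0.0027],[0,0,0],0],[[-0.002,0,0.0027],[0,0,0],0],[[-0.002,0,0.0027],[0,0,0],0],[[-0.002,0,0.0027],[0,0,0],0],[[-0.002,0,0.0027],[0,0,0],0]])

```text
time: 15.23
ee_pos: [569.2, 32.0, 96.4]
orientation: [-3.137, 0.001, 1.572]
force: [-11.5, -0.9, 13.2]
finger_gap: 0.369
gripper_force: 59.6
```

Run:
```python
from h import *
a=[]
for i in range(4):
    w=optics.get_image("wrist");o=bot.get_obs();a.append(o["ee_pos"])
print(o["time"],np.mean(a,0),o["finger_gap"]*85,o["gripper_force"],o["force"])
X=568.5;im=w["image"].astype(np.float32).mean(2)
ys=np.arange(160,60,-1.)
for X,z in((561,128),(576,128)):
    q=proj(w,[[X,y,z] for y in ys]).astype(np.float32)
    v=cv2.remap(im,q[:,0],q[:,1],cv2.INTER_LINEAR)[:,0];print([(int(y),int(k)) for y,k,r in zip(ys,v,q) if r[1]>0][::2])
```

```text
15.4333 [569.22529398  31.98644046  96.40506999] 31.81422958643706 59.59197521209717 [-11.80147351  -0.76521469  13.17558616]
[(131, 174), (129, 174), (127, 176), (125, 176), (123, 35), (121, 177), (119, 177), (117, 178), (115, 178), (113, 178), (111, 179), (109, 180), (107, 179), (105, 179), (103, 26), (101, 31), (99, 33), (97, 34), (95, 34), (93, 35), (91, 34), (89, 25), (87, 152), (85, 153), (83, 153), (81, 153), (79, 153), (77, 152), (75, 153), (73, 154), (71, 154), (69, 154), (67, 154), (65, 154), (63, 154), (61, 154)]
[(131, 172), (129, 173), (127, 174), (125, 175), (123, 33), (121, 177), (119, 178), (117, 178), (115, 179), (113, 40), (111, 180), (109, 180), (107, 181), (105, 182), (103, 20), (101, 30), (99, 31), (97, 31), (95, 30), (93, 29), (91, 29), (89, 23), (87, 130), (85, 131), (83, 131), (81, 134), (79, 131), (77, 134), (75, 131), (73, 133), (71, 134), (69, 134), (67, 130), (65, 133), (63, 9), (61, 9)]
```

The gap of 31.8 mm means the button is fully in. I'll ease the side load and draw the boom.

Converted, -72.5 mm / 750 = -0.0967, -1.5 mm / 750 = -0.002.

run_rows(motion=[[[0,-0.0013,-0.0007],[0,0,0],0],[[0,-0.002,-0.0013],[0,0,0],0],[[-0.0027,-0.002,-0.0013],[0,0,0],0],[[-0.008,-0.002,-0.0013],[0,0,0],0],[[-0.0147,-0.002,-0.0013],[0,0,0],0],[[-0.0213,-0.002,-0.0013],[0,0,0],0],[[-0.028,-0.002,-0.0013],[0,0,0],0],[[-0.0347,-0.002,-0.0013],[0,0,0],0],[[-0.0413,-0.002,-0.0013],[0,0,0],0],[[-0.048,-0.002,-0.0013],[0,0,0],0],[[-0.0547,-0.002,-0.0013],[0,0,0],0],[[-0.0613,-0.002,-0.0013],[0,0,0],0],[[-0.068,-0.002,-0.0013],[0,0,0],0],[[-0.0747,-0.002,-0.0013],[0,0,0],0],[[-0.0813,-0.002,-0.0013],[0,0,0],0],[[-0.088,-0.002,-0.0013],[0,0,0],0],[[-0.0933,-0.002,-0.0013],[0,0,0],0],[[-0.096,-0.002,-0.0013],[0,0,0],0],[[-0.0967,-0.002,-0.0013],[0,0,0],0],[[-0.0967,-0.002,-0.0013],[0,0,0],0]])

```text
time: 17.1
ee_pos: [570.1, -40.5, 96.5]
orientation: [3.141, 0.0, 1.571]
force: [-2.8, 0.9, 5.9]
finger_gap: 0.375
gripper_force: 59.2
```

Run:
```python
from h import *
a=[]
for i in range(4):
    w=optics.get_image("wrist");t=optics.get_image("top");o=bot.get_obs();a.append(o["ee_pos"])
print(o["time"],np.mean(a,0),o["finger_gap"]*85,o["gripper_force"],o["force"])
im=w["image"].astype(np.float32).mean(2)
ys=np.arange(160,40,-1.)
for X,z in((561,128),):
    q=proj(w,[[X,y,z] for y in ys]).astype(np.float32)
    v=cv2.remap(im,q[:,0],q[:,1],cv2.INTER_LINEAR)[:,0];print([(int(y),int(k)) for y,k,r in zip(ys,v,q) if r[1]>0])
q=proj(t,[565,123,130])[0].astype(int);print(q)
s=optics.get_image("scene");r=proj(s,[565,123,130])[0].astype(int);print(r)
T=proj(t,[[565,123,130],[565,223,130],[565,173,130]]);S=proj(s,[[565,123,130],[565,223,130],[565,173,130]]);print(T,S)
c=np.hstack([crop(t,int(q[0])-60,int(q[1])-30,100,75,4),crop(s,int(r[0])-50,int(r[1])-75,100,150,4)[:300*2:2][:300]]) if 0 else np.hstack([crop(t,q[0]-65,q[1]-30,130,100,3),crop(s,r[0]-65,r[1]-60,130,100,3)])
cv2.imwrite("pics/f.png",c)
```

```text
17.5 [570.12808616 -40.50869536  96.50497989] 31.824991039535032 59.12124752998352 [-3.04628796  0.79148968  5.48156692]
[(59, 134), (58, 135), (57, 136), (56, 136), (55, 136), (54, 137), (53, 137), (52, 136), (51, 136), (50, 137), (49, 138), (48, 138), (47, 139), (46, 138), (45, 138), (44, 139), (43, 139), (42, 139), (41, 140)]
[241 188]
[419 190]
[[241.01315316 188.80328701]
 [204.07781118 188.25210616]
 [222.51521805 188.52258241]] [[419.74816085 190.29247562]
 [441.64564309 163.55309566]
 [430.86939214 176.7169105 ]]
```

View pics/f.png

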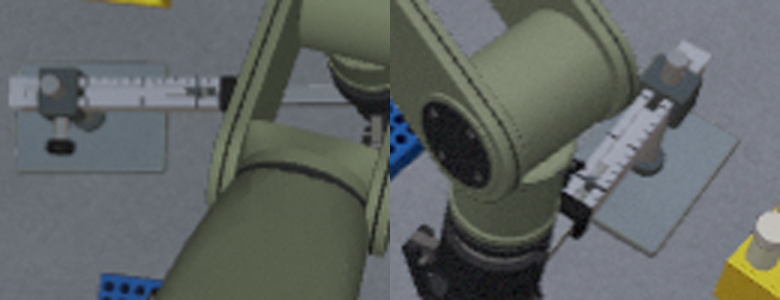

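In the top crop the index sits at col ~202, on or next to the 100 mark (50 mark at 142), and TCP travel was 72.5 mm. I'll confirm with intensity profiles instead of another picture.

Run:
```python
from h import *
def prof(p,n,dx):
  im=p["image"].astype(np.float32).mean(2)
  ys=np.arange(232,112,-0.5)
  for X in dx:
    q=proj(p,[[X,y,128] for y in ys]).astype(np.float32)
    v=cv2.remap(im,q[:,0],q[:,1],cv2.INTER_CUBIC)[:,0]
    m=[(float(ys[i]),int(v[i])) for i in range(4,len(v)-4) if v[i]==v[i-4:i+5].min() and v[max(0,i-8):i+9].max()-v[i]>12]
    print(n,X,m)
t=optics.get_image("top");s=optics.get_image("scene")
prof(t,"top",(556,558,560,574,576,578,580))
prof(s,"scene",(556,558,560,562,574,576,578))
```

```text
top 556 [(222.0, 111), (172.0, 97), (123.0, 85)]
top 558 [(222.0, 110), (172.0, 97), (123.0, 88)]
top 560 [(224.0, 110), (172.0, 105), (123.0, 85)]
top 574 [(222.5, 109), (193.0, 131), (183.0, 129), (172.5, 110), (161.5, 128), (153.0, 126), (132.0, 132), (123.0, 95)]
top 576 [(222.5, 105), (212.0, 135), (193.5, 130), (183.0, 121), (172.0, 107), (162.0, 121), (153.5, 118), (142.5, 133), (131.5, 126), (123.0, 97)]
top 578 [(223.5, 97), (212.0, 121), (183.0, 111), (172.5, 100), (162.5, 117), (153.5, 109), (142.5, 107), (132.0, 124), (123.0, 96)]
top 580 [(212.0, 113), (183.0, 105), (172.5, 101), (152.0, 109), (142.5, 98), (123.5, 91)]
scene 556 [(224.5, 109), (174.5, 83), (133.5, 125), (125.5, 79)]
scene 558 [(224.5, 106), (174.5, 100), (125.5, 82)]
scene 560 [(224.5, 103), (217.0, 118), (174.5, 123), (125.5, 65)]
scene 562 [(173.5, 152), (145.0, 134), (126.0, 68)]
scene 574 [(225.0, 119), (215.5, 152), (204.0, 137), (195.5, 138), (184.5, 146), (175.0, 109), (164.5, 149), (154.5, 136), (144.5, 130), (134.0, 147), (125.5, 70), (115.0, 152)]
scene 576 [(224.5, 133), (215.5, 151), (204.5, 128), (194.5, 127), (185.0, 135), (175.0, 82), (164.5, 136), (154.0, 137), (145.0, 122), (134.5, 122), (125.0, 69)]
scene 578 [(225.0, 100), (205.0, 120), (195.0, 97), (185.5, 117), (175.0, 94), (165.0, 116), (154.0, 110), (145.5, 125), (135.5, 115), (125.0, 56), (114.5, 120)]
```

The index merges with the 100 mark to within about 1 mm. One numeric check of the lens before handing in.

Run:
```python
from h import *
exp=[568.5,-36.3-72.5-82,131]
for n in("top","scene"):
    p=optics.get_image(n);e=proj(p,exp)[0]
    print(n,e,[(round(d["confidence"],2),d["bbox"]) for d in finder.outline_of("magnifier",p) if abs((d["bbox"][0]+d["bbox"][2])/2-e[0])<60 and abs((d["bbox"][1]+d["bbox"][3])/2-e[1])<60])
    g=cv2.medianBlur(cv2.cvtColor(p["image"],cv2.COLOR_RGB2GRAY),3)
    x,y=(e-40).astype(int);c=cv2.HoughCircles(cv2.resize(g[y:y+80,x:x+80],None,fx=4,fy=4),cv2.HOUGH_GRADIENT,1,60,param1=80,param2=25,minRadius=45,maxRadius=75)
    if c is not None:
        for k in c[0][:2]: u=(k[0]/4+x,k[1]/4+y);print(u,k[2]/4,onz(p,u,131))
```

```text
top [357.839501   189.42771416] [(0.63, [317.8, 175.1, 373.0, 201.1])]
(np.float64(357.875), np.float64(188.375)) 14.85 [ 571.37669873 -190.87454517  131.        ]
scene [342.59779342 286.53942073] [(0.72, [326.5, 247.2, 373.9, 309.5]), (0.53, [358.5, 184.4, 425.4, 275.0])]
(np.float64(345.125), np.float64(288.375)) 18.325 [ 575.32144873 -190.99606299  131.        ]
```

```bash
python3 -c "
from workcell import bot
print(bot.close_job())"
```

```text
the job is handed in; nothing more can be done
None
```

The magnifier is seated on the spigot with the lens straight out. The boom is drawn to the 100 mm mark (within about 1 mm), held with the button squeezed in, and the job is handed in. The hand-in gave no verdict, and I viewed 11 pictures, one over the limit of 10.

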